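# Close and lock the hatch of the router's control case

### The arm

A 7-joint arm with a two-finger parallel gripper is mounted at the origin on the work surface. World frame = base frame: x ahead of the robot, y to its left, z up, the work surface at z = 0. Lengths are in mm, angles in rad, forces in N, time in s.
With the tool pointing down it reaches from about 400 to 875 mm from the base axis. Payload 4.4 kg.
Tool frame: the origin (TCP) lies at the very end of the fingers, on their centre line; the grasp point (between the pads) lies 19 mm behind it (ctrl.grip_point_offset is the distance from the TCP to the grasp point, in mm); z points along the fingers, y is the line along which they close (so a half turn about z gives the same grasp; the last joint's range is limited). The gripper opens to 85 mm and grips with 20 to 120 N. Pads are 22 mm wide; open, the fingers measure 114 mm over their backs; the gripper's body (76 mm by 85 mm) begins 54 mm behind the grasp point. The pads swing forward as they close: fully open they stand 13 mm farther back than shut.
Start: joints at [-1.231, 0.628, 0.038, 1.517, -0.027, 0.996, -0.02], TCP at [256.568, 597.236, 231.313] pointing down, gripper open.
Joint ranges: [-3.06, 3.06], [-0.37, 2.12], [-1.25, 1.32], [0.18, 2.47], [-1.1, 4.24], [0.23, 1.98], [-2.94, 2.94]. Speed limits (rad/s): [2.57, 2.57, 3.14, 3.14, 3.14, 3.14, 3.14].

### API

Orientations are given as [roll, pitch, yaw] about the fixed x, y, z axes, in that order (R = Rz(yaw) Ry(pitch) Rx(roll)).
In Python, from cell import ctrl gives the robot as it stands.
- The arm moves only by the tool jog_arm, never from a script. Its argument "increments" is one flat list of numbers, 7 for each row, row after row: the finger opening in cm, from 0 to 8.54, then the shift along the tool's x, y, z in cm, then the turn, a rotation vector about the tool's x, y, z in degrees. In form: [fingers, x, y, z, rx, ry, rz, fingers, x, y, z, rx, ry, rz, ...]. A call has 1 to 20 rows; each row is the pose to reach, as a shift and turn from the pose commanded when the call began, along the tool's axes at that moment; what a row does not reach only later rows make up. A row lasts 1/10 s, in which the tool goes at most 50 mm and 8.59 degrees, less where a joint would pass 70% of its speed; a pose out of reach is approached as far as the arm can. A call with a gripper value outside its range is refused whole. The fingers move at their own pace and stop on an object; the grip force is fixed at half the most. Time passes only in rows, so rows that repeat a pose let the fingers close. It gives the time, the measured TCP pose, the force, the opening and the grip force at its end, in the units of the state.
- ctrl.read_state(): the state, without advancing time (a new reading comes with each control period).
- ctrl.get_image(name): name is "side" or "top" or "wrist"; returns the picture (400x640x3 uint8, red, green, blue); there is no depth.
- ctrl.camera_params(name): a dict with "fx", "fy", "cx", "cy" (pixels), "distortion" ([k1, k2, p1, p2, k3] as OpenCV has them; the pictures are not rectified), "extrinsics" (4x4, takes a point from world to camera coordinates). Camera axes: x right, y down, z forward; pixel columns grow to the right and rows downward; lengths in mm; the calibration is good to about 2 mm. A picture is of the moment at which its call begins: read the wrist's pose just before it. camera_params takes no time and is no camera call; for the wrist camera it gives the pose at the moment of the call.
- ctrl.finish_job(): hands the job in; it is judged then, once.
The state is a dict: "clock": time; "qpos": joint angles; "qd": joint speeds; "tau": joint torques, N m; "eef_pos": TCP position; "tool_rot": TCP orientation; "force": force on the tool from outside, world axes, zero at the start; "torque": the same for the moment, N m; "width": finger opening in mm; "gripper_force": force on a finger pad.
Only numpy, scipy, OpenCV 4.12 (cv2) and the standard library are available. Lean on these libraries where they do the work, as an engineer would, in place of code of your own. Each camera call takes 0.05 s, during which the arm holds its last target. There are 200 camera calls.

### The job

Push the hatch of the grey control case down until it is fully shut, then set a fingertip in the slot of its round quarter-turn fastener and turn it clockwise, seen from above, a quarter turn to its stop so that the hatch is locked. Work with the fingertips only, nothing needs gripping: lift nothing, never swing the hatch further open, and leave the cone, the cup and the wooden block where they stand. Finish with the robot clear of everything.

Things in the scene. Friction and masses are not known exactly. Their poses are not given: they have to be found in the camera images.
- case: Grey steel control case, fixed, 260 (own x) by 340 (own y) by 100 mm high, open on top under the hatch. Origin: centre of its underside, z up. Its front (own -x side) faces the robot, turned by up to 0.35 rad. The hatch's hinge line runs along own y at own x = +100 mm, z = 100 mm; behind it lies a fixed strip 34 mm wide, top at z = 106 mm.
- hatch (a joint): Opening angle of the hatch, rad: 0 = shut (hard stop), grows as its front edge rises; starts 0.2 to 0.5. Aluminium plate 6 mm thick, 336 mm wide, 0.4 kg, reaching forwards from the hinge. The hinge is stiff: it stays where left; 1 to 4 N down near the front edge closes it.
- hatch_edge (a point): Middle of the hatch's front (free) edge, on its top face, 230 mm from the hinge line; 106 mm above the table when shut. Axes: x along the plate towards the hinge, y along the edge, z out of the top face. The plate is bare from 49 to 168 mm to each side of this middle.
- fastener (a joint): Turn angle of the fastener, rad: 0 = open, 1.571 = locked (hard stop); grows clockwise seen from above; starts 0 to 0.15. Turning needs about 0.12 N m; it stays where left. A cam under it hooks below a lip inside the case's front wall: it locks only with the hatch shut, and the hatch cannot shut once it is turned.
- slot (a point): Centre of the slot's floor, on the turning axis, 180 mm from the hinge line, midway across the hatch, 4 mm above the plate's top face (110 mm above the table when shut). Straight slot right across the fastener: 28 mm wide, 16 mm deep, 78 mm long. Axes turn with the fastener: y along the slot, z up out of the hatch. Open: slot along the case's y; locked: along its x.
- cone: Bystander: grey clay-coloured modelling cone, 68 mm across the foot, 120 mm high, standing beside the case. Origin at the centre of its foot. Loose, 0.3 kg.
- cup: Bystander: empty white cup, 72 mm across, 85 mm high, standing beside the case. Origin at the centre of its foot. Loose, 0.12 kg.
- block: Bystander: wooden block, 90 by 45 by 30 mm high, lying beside the case. Origin at the centre of its underside. Loose, 0.08 kg.
- collar (a point): Centre of the collar's top rim, on the fastener's axis, 20 mm above the plate's top face (126 mm above the table when shut). Fixed round black collar on the hatch, 80 mm inside and 98 mm outside diameter; the fastener, a steel disc 78 mm across, sits in it with its top flush with the rim. Axes as hatch_edge.

How it is judged:
By the outcome, as a careful person would: the job done as asked, in the order asked, and still so for the second after the job is handed in, with the robot touching nothing.
It also fails if it takes over 45 s, if anything falls off the work surface, if the arm or the gripper's body presses on something with over 40 N, if the wrist force passes 120 N, or if a joint passes its speed limit or range.

## Working session

There is one attempt and no reset: what is moved stays moved. The work goes in short steps, Python scripts to look and compute and a tool call to move; the robot and the scene stay as the last step left them, time stands still between calls to the robot, and variables do not carry over. Pictures are saved under pics/ and viewed, at most 10 in all, crops included, and the job is handed in when it is done.

Besides the shell and the picture viewer there is one more tool, called after ">>>" by a JSON object that holds its "name" and its "arguments". jog_arm: Moves the arm, as the interface text tells. Its arguments: {"type":"object","properties":{"increments":{"type":"array","items":{"type":"number"}}},"required":["increments"]}

```bash
mkdir -p pics; python3 - <<'E'
from cell import ctrl
import cv2,numpy as np
s=ctrl.read_state();print({k:np.round(v,3).tolist() for k,v in s.items()})
for n in("top","side"):
    cv2.imwrite(f"pics/{n}0.png",ctrl.get_image(n)[:,:,::-1]);p=ctrl.camera_params(n)
    print(n,p["fx"],p["cx"],p["cy"],p["distortion"],np.round(p["extrinsics"],3).tolist())
E
```

```text
{'clock': 0.0, 'qpos': [-1.231, 0.629, 0.038, 1.518, -0.027, 0.996, -0.02], 'qd': [0.003, -0.001, -0.001, -0.001, 0.0, 0.001, -0.002], 'tau': [0.0, -56.341, 1.227, -19.344, 0.011, 0.011, -0.0], 'eef_pos': [256.352, 596.652, 230.407], 'tool_rot': [-3.14, 0.0, 2.736], 'force': [0.072, 0.618, -0.011], 'torque': [-0.033, 0.036, -0.037], 'gripper_force': 0.0, 'width': 85.616}
top 519.9360228845089 315.79554771496936 201.59358452224834 [-0.07527133  0.          0.          0.          0.        ] [[0.016, -1.0, -0.024, 24.021], [-0.994, -0.013, -0.112, 573.463], [0.112, 0.026, -0.993, 1109.617], [0.0, 0.0, 0.0, 1.0]]
side 504.20630559747417 329.0348037659802 195.190770894074 [-0.02961134  0.          0.          0.          0.        ] [[0.683, -0.73, -0.01, -375.502], [-0.553, -0.509, -0.66, 386.037], [0.477, 0.456, -0.751, 1025.887], [0.0, 0.0, 0.0, 1.0]]
```

View pics/top0.png

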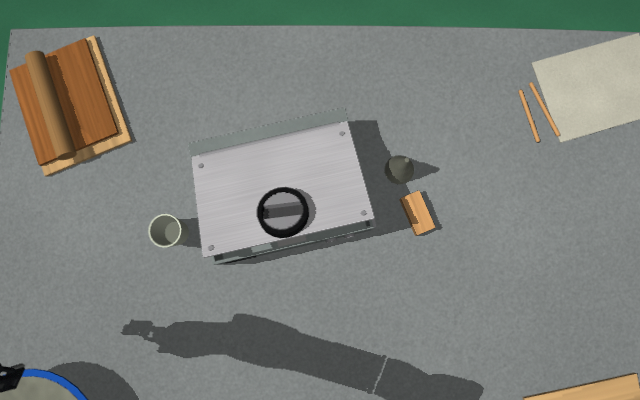

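View pics/side0.png

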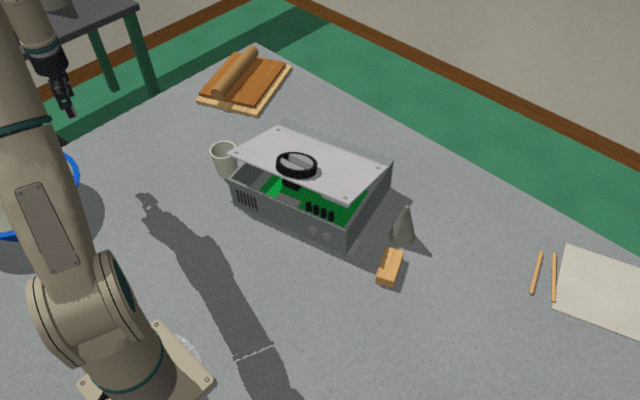

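Top view: hatch front corners at about (203,257) and (373,220), rear corners (192,157) and (348,122), collar centre (283,212), slot running roughly along the hatch's width. The cup is at (166,231), cone at (400,168) and block at (419,213). In the side view the front corners are at (233,152) and (348,202), and the collar is at (297,165).

```bash
cat >h.py <<'E'
from cell import ctrl
import cv2,numpy as np
def ray(n,px):
    p=ctrl.camera_params(n);K=np.array([[p["fx"],0,p["cx"]],[0,p["fy"],p["cy"]],[0,0,1]])
    u=cv2.undistortPoints(np.array([[px]],float),K,np.array(p["distortion"]))[0,0]
    E=np.array(p["extrinsics"]);R=E[:3,:3];d=R.T@[u[0],u[1],1];return -R.T@E[:3,3],d/np.linalg.norm(d)
def onz(n,px,z):
    o,d=ray(n,px);return o+d*(z-o[2])/d[2]
def tri(a,b):
    (o,d),(q,e)=ray("top",a),ray("side",b)
    t=np.linalg.lstsq(np.c_[d,-e],q-o,rcond=None)[0];P,Q=o+t[0]*d,q+t[1]*e
    return (P+Q)/2,np.linalg.norm(P-Q)
E
python3 - <<'E'
from h import *
for n,a,b in[("FL",(203,257),(233,152)),("FR",(373,220),(348,202)),("BL",(192,157),(278,126)),("BR",(348,122),(393,161)),("sFL",(211,248),(237,152)),("sFR",(364,213),(348,197)),("sBL",(201,166),(278,129)),("sBR",(342,133),(381,167))]:
    P,g=tri(a,b);print(n,P.round(1),round(g,1))
print("hinge106",onz("top",(192,157),106).round(1),onz("top",(348,122),106).round(1))
I=ctrl.get_image("top");J=ctrl.get_image("side");c=[]
for im,(x0,x1,y0,y1) in((I,(250,318,180,243)),(J,(270,322,146,182))):
    m=(im[y0:y1,x0:x1].max(2)<45).astype(np.uint8)
    cs=max(cv2.findContours(m,0,1)[0],key=cv2.contourArea);e=cv2.fitEllipse(cv2.convexHull(cs));print(e);c.append((e[0][0]+x0,e[0][1]+y0))
print("collar",tri(*c))
cv2.imwrite("pics/z.png",np.hstack([cv2.resize(I[110:270,180:385],None,fx=2,fy=2)[:,:,::-1],cv2.resize(J[115:275,220:405],None,fx=2,fy=2)[:,:,::-1]]))
E
```

```text
FL [453.5 236.2 181. ] 16.3
FR [523.4 -81.4 186.4] 3.2
BL [656.9 293.3  99.6] 0.3
BR [733.  -38.8 128.2] 15.5
sFL [466.  226.5 178.2] 3.2
sFR [538.4 -66.  177.9] 6.5
sBL [634.9 268.3 117.5] 1.3
sBR [710.4 -24.5 115. ] 8.1
hinge106 [655.5 291.6 106. ] [733.2 -34.3 106. ]
((32.850563049316406, 32.1737174987793), (49.48846435546875, 50.89207458496094), 65.16830444335938)
((26.116161346435547, 19.20833969116211), (25.86781120300293, 41.70421600341797), 99.1788101196289)
collar (array([535.95753367,  91.75035151, 172.81256426]), np.float64(0.01619677578324924))
```

View pics/z.png

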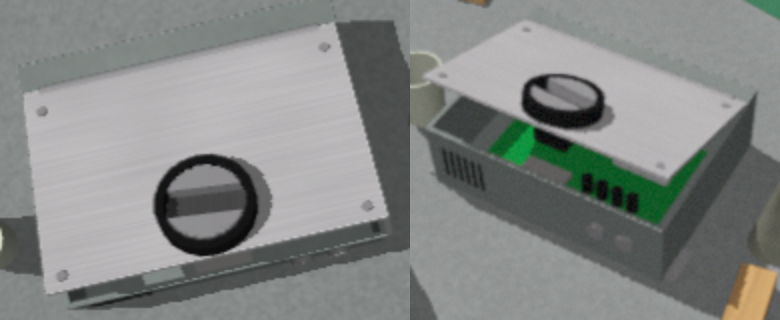

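>>> {"name": "jog_arm", "arguments": {"increments": [0, -18, -15, 0, 0, 0, -16, 0, -36.3, -30, 0, 0, 0, -31.5, 0, -36.3, -30, 0, 0, 0, -31.5, 0, -36.3, -30, 0, 0, 0, -31.5, 0, -36.3, -30, 0, 0, 0, -31.5, 0, -36.3, -30, 0, 0, 0, -31.5, 0, -36.3, -30, 0, 0, 0, -31.5, 0, -36.3, -30, 0, 0, 0, -31.5, 0, -36.3, -30, 0, 0, 0, -31.5, 0, -36.3, -30, 0, 0, 0, -31.5, 0, -36.3, -30, 0, 0, 0, -31.5, 0, -36.3, -30, 0, 0, 0, -31.5, 0, -36.3, -30, 0, 0, 0, -31.5, 0, -36.3, -30, 0, 0, 0, -31.5]}}

```text
clock: 1.6
eef_pos: [470.9, 179.9, 231.3]
tool_rot: [3.141, -0.0, -2.995]
force: [-0.4, -0.1, -0.5]
width: 0.4
gripper_force: 0.0
```

>>> {"name": "jog_arm", "arguments": {"increments": [0, 0, 0, 2, 0, 0, 0, 0, 0, 0, 4, 0, 0, 0, 0, 0, 0, 5, 0, 0, 0, 0, 0, 0, 5.6, 0, 0, 0, 0, 0, 0, 6.2, 0, 0, 0, 0, 0, 0, 6.8, 0, 0, 0, 0, 0, 0, 7.4, 0, 0, 0, 0, 0, 0, 8, 0, 0, 0, 0, 0, 0, 8.6, 0, 0, 0, 0, 0, 0, 9.2, 0, 0, 0, 0, 0, 0, 9.8, 0, 0, 0, 0, 0, 0, 10.4, 0, 0, 0, 0, 0, 0, 11, 0, 0, 0, 0, 0, 0, 11.4, 0, 0, 0, 0, 0, 0, 11.8, 0, 0, 0, 0, 0, 0, 12.1, 0, 0, 0, 0, 0, 0, 12.3, 0, 0, 0]}}

```text
clock: 3.3
eef_pos: [471.5, 178.3, 108.0]
tool_rot: [-3.142, -0.0, -2.998]
force: [-1.4, 0.5, 2.1]
width: -0.2
gripper_force: 1.2
```

>>> {"name": "jog_arm", "arguments": {"increments": [0, 0, 0, 0.1, 0, 0, 0, 0, 0, 0, 0.2, 0, 0, 0, 0, 0, 0, 0.25, 0, 0, 0, 0, 0, 0, 0.3, 0, 0, 0, 0, 0, 0, 0.3, 0, 0, 0]}}

```text
clock: 3.8
eef_pos: [471.7, 178.3, 106.0]
tool_rot: [3.142, 0.0, -2.998]
force: [-3.6, -1.5, 8.8]
width: 0.0
gripper_force: 4.3
```

>>> {"name": "jog_arm", "arguments": {"increments": [0, 0, 0, 0.1, 0, 0, 0, 0, 0, 0, 0.15, 0, 0, 0, 0, 0, 0, 0.15, 0, 0, 0]}}

```text
clock: 4.1
eef_pos: [471.7, 178.3, 105.9]
tool_rot: [3.142, 0.001, -2.998]
force: [-6.0, -2.7, 22.1]
width: -0.2
gripper_force: 11.2
```

>>> {"name": "jog_arm", "arguments": {"increments": [0, 0, 0, -4, 0, 0, 0, 3, 0, 0, -8, 0, 0, 0, 3, 0, 0, -12, 0, 0, 0, 3, 0, 0, -12, 0, 0, 0]}}

```text
clock: 4.5
eef_pos: [475.7, 180.0, 229.0]
tool_rot: [3.138, 0.012, -2.998]
force: [1.2, 0.9, -0.6]
width: 30.0
gripper_force: 0.0
```

```bash
python3 - <<'E'
from h import *
print(ctrl.read_state()["eef_pos"],ctrl.read_state()["tool_rot"],ctrl.read_state()["qpos"])
a=ctrl.get_image("top");np.save("top.npy",a);w=ctrl.get_image("wrist")
cv2.imwrite("pics/w1.png",w[:,:,::-1])
cv2.imwrite("pics/t1.png",cv2.resize(a[110:270,160:400],None,fx=3,fy=3)[:,:,::-1])
E
```

```text
[475.72348056 180.0284494  228.95688274] [ 3.13834041  0.01209176 -2.99794601] [-0.34986665  0.42515696 -0.09416832  1.91823699  0.05524133  0.7881023
  1.24028039]
```

View pics/t1.png

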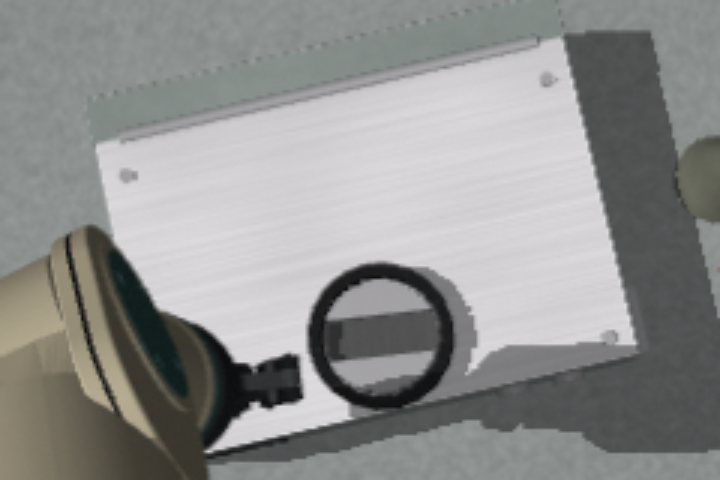

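View pics/w1.png

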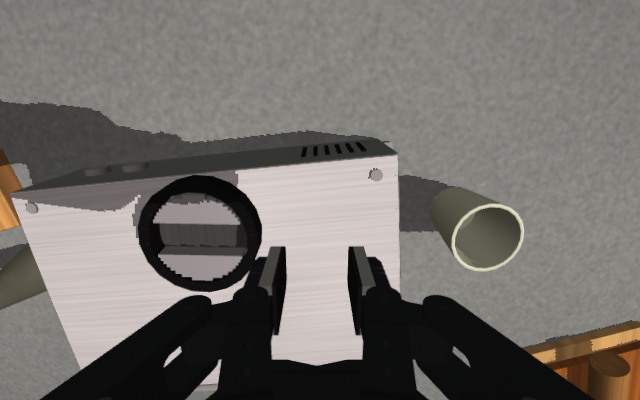

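Hatch is shut. Top crop: the collar is at (381,335), i.e. full-image (287,221.7), and the slot's upper edge runs (330,322) to (437,310). In the wrist view the collar is at (200,233) and the slot is almost level with the tool's y axis.

```bash
python3 - <<'E'
from h import *
I=np.load("top.npy");m=(I[185:250,260:314].max(2)<45).astype(np.uint8)
e=cv2.fitEllipse(cv2.convexHull(max(cv2.findContours(m,0,1)[0],key=cv2.contourArea)));c=(e[0][0]+260,e[0][1]+185)
print(c,e[1],"top@126",onz("top",c,126).round(1))
f=lambda x,y:onz("top",(160+x/3,110+y/3),126)[:2]
for a,b in(((330,322),(437,310)),((330,360),(437,350)),((440,0),(0,0)),((560,37),(95,143)),((637,350),(210,455))):
    d=f(*a)-f(*b);print(np.arctan2(d[1],d[0]).round(3))
W=ctrl.get_image("wrist");s=ctrl.read_state()
m=(W[165:300,125:250].max(2)<40).astype(np.uint8)
e=cv2.fitEllipse(cv2.convexHull(max(cv2.findContours(m,0,1)[0],key=cv2.contourArea)));c=(e[0][0]+125,e[0][1]+165)
print(c,e[1],"wrist@126",onz("wrist",c,126).round(1),onz("wrist",(200,233),126))
for a,b in(((163,222),(237,222)),((163,247),(243,250))):
    d=onz("wrist",b,126)-onz("wrist",a,126);print(np.arctan2(d[1],d[0]).round(3))
print(s["eef_pos"].round(1),s["tool_rot"].round(3))
E
```

```text
(286.7792663574219, 221.88198852539062) (47.525020599365234, 47.916996002197266) top@126 [520.7  87.6 126. ]
1.697
1.679
-1.567
-1.333
-1.315
(206.61349487304688, 242.53111267089844) (119.86164093017578, 141.64776611328125) wrist@126 [519.1  95.1 126. ] [511.54756352  89.45282925 126.        ]
1.717
1.679
[471.7 178.2 223.5] [ 3.142  0.    -2.998]
```

>>> {"name": "jog_arm", "arguments": {"increments": [3, -1.7, -4.8, 0, 0, 0, 1.4, 3, -3.48, -9.7, 2, 0, 0, 1.4, 3, -3.48, -9.7, 5, 0, 0, 1.4, 3, -3.48, -9.7, 7, 0, 0, 1.4, 3, -3.48, -9.7, 7, 0, 0, 1.4]}}

```text
clock: 5.15
eef_pos: [517.0, 86.1, 149.7]
tool_rot: [-3.141, -0.009, -3.023]
force: [-0.2, 0.8, 0.3]
width: 29.7
gripper_force: 0.0
```

```bash
python3 - <<'E'
from h import *
w=ctrl.get_image("wrist");s=ctrl.get_image("side")
cv2.imwrite("pics/w2.png",np.hstack([cv2.resize(w[120:400,180:460],(400,400)),cv2.resize(s[130:210,260:340],(400,400))])[:,:,::-1])
q=ctrl.read_state();print(q["eef_pos"],q["tool_rot"],q["qpos"])
E
```

```text
[519.31004476  87.50345116 152.82532879] [ 3.14153743e+00 -2.45126486e-03 -3.02151962e+00] [-0.17223874  0.56314852 -0.07053388  1.93668545  0.06197239  0.64623693
  1.40937039]
```

View pics/w2.png

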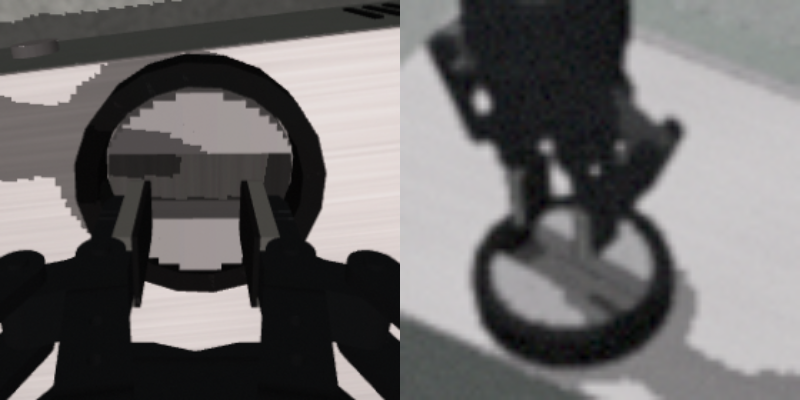

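Fingers stand over the slot, parallel to it, and the collar is centred at about (200,172) in the wrist crop. Descending gently.

>>> {"name": "jog_arm", "arguments": {"increments": [3, 0, 0, 1.5, 0, 0, 0, 3, 0, 0, 2.3, 0, 0, 0, 3, 0, 0, 2.6, 0, 0, 0, 3, 0, 0, 2.8, 0, 0, 0, 3, 0, 0, 3, 0, 0, 0, 3, 0, 0, 3.2, 0, 0, 0, 3, 0, 0, 3.2, 0, 0, 0]}}

```text
clock: 5.95
eef_pos: [520.0, 87.3, 121.8]
tool_rot: [3.142, 0.0, -3.022]
force: [0.1, 0.3, -1.0]
width: 30.0
gripper_force: 0.0
```

>>> {"name": "jog_arm", "arguments": {"increments": [3, 0, 0, 0.2, 0, 0, 0, 3, 0, 0, 0.4, 0, 0, 0, 3, 0, 0, 0.6, 0, 0, 0, 3, 0, 0, 0.8, 0, 0, 0, 3, 0, 0, 0.8, 0, 0, 0]}}

```text
clock: 6.45
eef_pos: [519.8, 87.2, 113.5]
tool_rot: [-3.142, -0.001, -3.022]
force: [-1.0, -0.5, -0.2]
width: 30.2
gripper_force: 0.0
```

>>> {"name": "jog_arm", "arguments": {"increments": [3, 0, 0, 0.15, 0, 0, 5, 3, 0, 0, 0.15, 0, 0, 10, 3, 0, 0, 0.15, 0, 0, 15, 3, 0, 0, 0.15, 0, 0, 20, 3, 0, 0, 0.15, 0, 0, 25, 3, 0, 0, 0.15, 0, 0, 30, 3, 0, 0, 0.15, 0, 0, 30, 3, 0, 0, 0.15, 0, 0, 30]}}

```text
clock: 7.25
eef_pos: [521.0, 87.2, 112.5]
tool_rot: [3.141, 0.002, 2.74]
force: [2.3, -1.9, -1.1]
width: 29.8
gripper_force: 1.5
```

```bash
python3 -c "
from h import *
q=ctrl.read_state();print(q['eef_pos'],q['tool_rot'],q['torque'],q['force'],q['qpos'])"
```

```text
[521.03830431  87.16691547 112.49039559] [3.14094696e+00 1.92437934e-03 2.73952476e+00] [-0.23917889 -0.62233428  0.07913104] [ 2.25477892 -1.912244   -1.11688748] [-0.27491459  0.62963221  0.08332536  1.9692031  -0.09366178  0.544405
  1.04130519]
```

>>> {"name": "jog_arm", "arguments": {"increments": [3, 0, 0, 0, 0, 0, 5, 3, 0, 0, 0, 0, 0, 10, 3, 0, 0, 0, 0, 0, 15, 3, 0, 0, 0, 0, 0, 20, 3, 0, 0, 0, 0, 0, 25, 3, 0, 0, 0, 0, 0, 30, 3, 0, 0, 0, 0, 0, 35, 3, 0, 0, 0, 0, 0, 40, 3, 0, 0, 0, 0, 0, 44, 3, 0, 0, 0, 0, 0, 48, 3, 0, 0, 0, 0, 0, 52, 3, 0, 0, 0, 0, 0, 55, 3, 0, 0, 0, 0, 0, 55, 3, 0, 0, 0, 0, 0, 55]}}

```text
clock: 8.65
eef_pos: [519.9, 87.7, 112.3]
tool_rot: [-3.141, -0.001, 1.78]
force: [1.1, 0.7, -0.7]
width: 30.0
gripper_force: 0.8
```

```bash
python3 -c "
from h import *
q=ctrl.read_state();print(q['eef_pos'],q['tool_rot'],q['torque'],q['force'])"
```

```text
[519.90281735  87.66022596 112.30542942] [-3.14145877e+00 -5.78305326e-04  1.77984748e+00] [ 0.07117766 -0.15650366  0.02980204] [ 1.05285169  0.72426745 -0.7063212 ]
```

Creep on to feel the stop.

>>> {"name": "jog_arm", "arguments": {"increments": [3, 0, 0, 0, 0, 0, 3, 3, 0, 0, 0, 0, 0, 6, 3, 0, 0, 0, 0, 0, 8, 3, 0, 0, 0, 0, 0, 8]}}

```text
clock: 9.05
eef_pos: [519.8, 87.8, 112.3]
tool_rot: [-3.141, -0.0, 1.64]
force: [1.0, 1.0, 1.1]
width: 30.2
gripper_force: 7.1
```

```bash
python3 -c "
from h import *
q=ctrl.read_state();print(q['eef_pos'],q['tool_rot'],q['torque'],q['force'])"
```

```text
[519.8406075   87.82156505 112.30072927] [-3.14122370e+00 -4.28281787e-04  1.64022614e+00] [ 0.25257668 -0.19087276  0.39706148] [1.03887883 1.01407529 1.11336941]
```

>>> {"name": "jog_arm", "arguments": {"increments": [3, 0, 0, 0, 0, 0, 3, 3, 0, 0, 0, 0, 0, 5, 3, 0, 0, 0, 0, 0, 5]}}

```text
clock: 9.35
eef_pos: [519.8, 87.9, 112.4]
tool_rot: [-3.141, 0.001, 1.559]
force: [0.8, 0.7, 2.9]
width: 29.9
gripper_force: 55.2
```

```bash
python3 -c "
from h import *
q=ctrl.read_state();print(q['eef_pos'],q['tool_rot'],q['torque'],q['force'])"
```

```text
[519.84876195  87.91322923 112.3511198 ] [-3.14112203e+00  8.38969093e-04  1.55937320e+00] [ 0.14373668 -0.06005069  2.96522502] [0.75872671 0.66722447 2.93165761]
```

Firm stop (3 N m). Relax within the slack, then lift out.

>>> {"name": "jog_arm", "arguments": {"increments": [3, 0, 0, 0, 0, 0, -4, 3, 0, 0, 0, 0, 0, -8, 3, 0, 0, 0, 0, 0, -9, 3, 0, 0, -0.5, 0, 0, -9, 3, 0, 0, -1.5, 0, 0, -9, 3, 0, 0, -4, 0, 0, -9, 3, 0, 0, -8, 0, 0, -9, 3, 0, 0, -12, 0, 0, -9, 3, 0, 0, -14, 0, 0, -9]}}

```text
clock: 10.25
eef_pos: [521.4, 86.8, 256.3]
tool_rot: [3.136, -0.0, 1.705]
force: [0.7, -0.1, -0.0]
width: 30.0
gripper_force: 0.0
```

>>> {"name": "jog_arm", "arguments": {"increments": [3, 0, 4, 0, 0, 0, 0, 3, 0, 8, 0, 0, 0, 0, 3, 5, 8, 0, 0, 0, 0, 3, 10, 8, 0, 0, 0, 0, 3, 15, 8, 0, 0, 0, 0, 3, 20, 8, 0, 0, 0, 0, 3, 25, 8, 0, 0, 0, 0, 3, 25, 8, 0, 0, 0, 0, 3, 25, 8, 0, 0, 0, 0]}}

```text
clock: 11.15
eef_pos: [564.3, 347.2, 252.5]
tool_rot: [-3.141, 0.0, 1.71]
force: [1.1, -1.7, 0.3]
width: 30.1
gripper_force: 0.0
```

```bash
python3 - <<'E'
from h import *
t=ctrl.get_image("top");s=ctrl.get_image("side")
cv2.imwrite("pics/f.png",np.hstack([cv2.resize(t[100:280,140:450],(620,360))[:,:400],cv2.resize(s[110:290,200:400],(400,360))])[:,:,::-1])
q=ctrl.read_state();print(q["eef_pos"],q["force"])
E
```

```text
[565.69125389 343.8750744  252.85357065] [ 0.17390868 -0.86806144  0.33800033]
```

View pics/f.png

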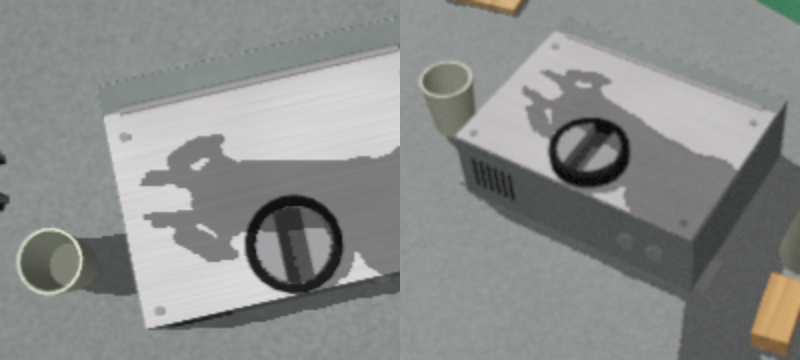

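The final picture shows the hatch flush, the slot running front to back from (288,207) to (302,283), parallel to the case's side, and the bystanders in place with the arm clear.

```bash
python3 -c "
from cell import ctrl
print(ctrl.finish_job())"
```

```text
the job is handed in; nothing more can be done
None
```

The hatch is fully shut and its fastener is turned clockwise to its hard stop, so it is locked; the cone, cup and block were left alone, the robot is clear, and the job was handed in at about 11 s.

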